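# Clamp the mill cover with the ratchet lever

## Robot

A 6-joint arm with a two-finger parallel gripper is mounted at the origin on the work surface. World frame = base frame: x ahead of the robot, y to its left, z up, the work surface at z = 0. Lengths are in m, angles in rad, forces in N, time in s.
With the tool pointing down it reaches from about 0.35 to 0.85 m from the base axis. Payload 8.1 kg.
Tool frame: the origin (TCP) lies between the finger pads; the fingertips stand 17 mm ahead of it and the grasp point (between the pads) lies 2 mm behind it; z points along the fingers, y is the direction in which the jaws open and shut (so a half turn about z gives the same grasp; the last joint's range is limited). The gripper opens to 93 mm and grips with 3 to 60 N. Pads are 15 mm wide; open, the fingers measure 128 mm over their backs; the gripper's body (75 mm by 188 mm) begins 65 mm behind the grasp point.
Start: joints at [-0.085, 0.13, 1.488, -0, 1.523, -0.085], TCP at [0.6, 0, 0.236] pointing down, gripper open.
Joint ranges: [-2.96, 2.96], [-0.89, 2.26], [0.02, 2.5], [-1.34, 4.48], [0, 2.73], [-2.66, 2.66]. Speed limits (rad/s): [2.39, 2.39, 2.79, 3.14, 3.14, 3.14].

## Interface

Orientations are given as a rotation vector (axis times angle).
In Python, from plant import robot, viewer, order gives the robot as it stands.
- The arm moves only by the tool apply_moves, never from a script. Its argument "deltas" is a list of rows, each a list of 3 entries, a list of its own where there are three numbers: the finger opening in mm, from 0 to 93, then the shift along the tool's x, y, z in mm, then the turn about the tool's z in rad. In form: [[grip, [dx, dy, dz], yaw], ...]. A call has 1 to 5 rows; each row shifts and turns the commanded pose from where the row before left it, along the tool's axes as they then stand; what a row does not reach is not made up. A row lasts 1/8 s, in which the tool goes at most 62.5 mm and 10.7 degrees, less where a joint would pass 70% of its speed; a pose out of reach is approached as far as the arm can. A call is refused whole if a number of a shift passes 62.5 or a number of a turn 0.188, either way. A call with a gripper value outside its range is refused whole. The fingers move at their own pace and stop on an object; "grip_force" is the grip in N (left out, the last holds). Time passes only in rows, so rows that do not move let the fingers close. It gives the time, the measured TCP pose, the force and the opening at its end, in the units of the state.
- robot.read_state(): the state, without advancing time (a new reading comes with each control period).
- viewer.read_camera(name): name is "scene" or "side" or "wrist"; returns the picture (384x512x3 uint8, blue, green, red); there is no depth.
- viewer.get_calibration(name): a dict with "fx", "fy", "cx", "cy" (pixels), "distortion" ([k1, k2, p1, p2, k3] as OpenCV has them; the pictures are not rectified), "R" (3x3) and "t" (3): a world point X has camera coordinates R X + t. Camera axes: x right, y down, z forward; pixel columns grow to the right and rows downward; lengths in m; the calibration is good to about 2 mm. A picture is of the moment at which its call begins: read the wrist's pose just before it. get_calibration takes no time and is no camera call; for the wrist camera it gives the pose at the moment of the call.
- order.close_job(): hands the job in, once; it reports no verdict.
The state is a dict: "t": time; "q": joint angles; "dq": joint speeds; "joint_torque": joint torques, N m; "tool_pos": TCP position; "orientation": TCP orientation; "force": force on the tool from outside, world axes, zero at the start; "wrist_torque": the same for the moment, N m; "opening": finger opening in m.
Only numpy, scipy, OpenCV 4.12 (cv2) and the standard library are available. Lean on these libraries where they do the work, as an engineer would, in place of code of your own. Each camera call takes 0.05 s, during which the arm holds its last target. There are 200 camera calls.

## Task

The round cover on this sample mill is still loose: turn its clamp screw clockwise with the ratchet lever until it is fully tight, with the red mark on the collar at the green mark on the cover. The lever runs into its stop before that, so lift it off its serrations, swing it back, let it drop in again and turn on, as often as needed. Leave the lever let go and fully down in its serrations, and leave the jar, the cup and the brush where they are.

Things in the scene. Friction and masses are not known exactly. Their poses are not given: they have to be found in the camera images.
- clamp_axis (a point): Centre of the mill's round aluminium cover face (176 mm across, 150 mm above the bench), on the clamp screw's axis; fixed to the mill. z: the screw's axis, out of the face, leaning 35 degrees from vertical towards the robot; x: straight up the slope of the face, away from the robot; y: level, to the robot's left. Take the grip along this z (tool tilted), fingers closing along y
- lamp_bar (a point): Centre of the fixed aluminium lamp bar above the upper part of the face: 335 mm long, level, along the mill's y; 24 mm wide, 16 mm thick. It lies about 100 mm above the lever's grip, so a tool pointing straight down on the grip runs into it. Its two posts stand 160 mm to either side and run down behind the mill's face
- grip: Origin: centre of the ratchet lever's orange grip: a free-turning upright cylinder, 24 mm in diameter, 50 mm long, its axis parallel to the screw's. It stands on the end of a black arm, 100 mm from the screw's axis; with the lever down its centre is 56 mm out from clamp_axis along z, and the top of the arm 28 mm out. Its own turning means nothing
- lever_stop (a point): Foot of the left of two fixed steel stop pins (10 mm thick, 50 mm tall, standing on the face 60 mm from the screw's axis, the other mirrored to the right). They hold the lever to 0.75 rad (43 degrees) either side of straight up the slope. At the start the lever points up the slope, turned 0.15 to 0.70 rad clockwise (to the robot's right), engaged
- lift (a joint): How far the lever is lifted along the screw's axis, m: 0 down and engaged, 0.012 upper stop. Spring and weight press it down (7 N at the bottom, 10 N at the top). The 16 serrations (every 22.5 degrees) are clear above 0.005. Let down on their tops and held loosely, it falls in as it is turned a little. Lifted, it swings freely, and falls sideways if let go
- screw (a joint): Angle of the clamp screw (steel collar 72 mm across under the lever, with a red mark), rad: grows as it tightens (clockwise from outside) to a hard stop at 1.8, fully tight, red mark at the green mark on the lower part of the cover. Starts 1.1 to 1.65 before it. Lever down: turns with it (play 0.05) against friction of 0.35 N m (3.5 N at the grip); lever lifted: stays put
- jar: Bystander: amber jar with white cap, 60 mm wide, 100 mm high, standing on the bench beside the mill; origin at the centre of its underside
- cup: Bystander: steel cup, 66 mm wide at the rim, 70 mm high, on the bench beside the mill; origin at the centre of its underside
- brush: Bystander: bench brush lying on the bench near the mill; its handle points along its -x; origin at its underside

How it is judged:
On the way, in this order (a step that is already met when the one before it is completed fails the run):
1. the lever is lifted clear of its serrations while the screw is not yet tight (value of joint lift above 0.005 m and value of joint screw below 1.65 rad), for 0.2 s.
2. the lever is down in its serrations again (value of joint lift below 0.0025 m), for 0.1 s.
3. the screw is turned fully tight (value of joint screw above 1.72 rad), for 0.2 s.
At the end, for the whole second after the job is handed in: The clamp screw is fully tight (within 0.08 rad of its stop, red mark at the green mark), and the lever is at rest, down in its serrations (lifted less than 2.5 mm) (value of joint screw above 1.72 rad and value of joint lift below 0.0025 m and linear speed of grip below 0.01 m/s); the robot touches nothing.
It fails at once if the jar is moved more than 30 mm (distance of jar from where it was at the start of the episode above 0.03 m).
It fails at once if the cup is moved more than 30 mm (distance of cup from where it was at the start of the episode above 0.03 m).
It fails at once if the brush is moved more than 30 mm (distance of brush from where it was at the start of the episode above 0.03 m).
It also fails if it takes over 61 s, if anything falls off the work surface, if the arm or the gripper's body presses on something with over 40 N, if the wrist force passes 120 N, or if a joint passes its speed limit or range.

## Working session

There is one attempt and no reset: what is moved stays moved. The work goes in short steps, Python scripts to look and compute and a tool call to move; the robot and the scene stay as the last step left them, time stands still between calls to the robot, and variables do not carry over. Pictures are saved under pics/ and viewed, about 8 in all and at most 12, crops included, and the job is handed in when it is done.

Besides the shell and the picture viewer there is one more tool, called after "Request:" as name(argument=value, ...), one argument or row to a line, values as JSON. apply_moves: Moves the arm, as the interface text tells. Its arguments: {"type":"object","properties":{"deltas":{"type":"array"},"grip_force":{"type":"number"}},"required":["deltas"]}

```bash
mkdir -p pics; ls
python3 - <<'E'
from plant import robot, viewer, order
import cv2,numpy as np
s=robot.read_state(); print({k:np.round(v,3).tolist() for k,v in s.items()})
a=viewer.read_camera("scene");b=viewer.read_camera("side")
cv2.imwrite("pics/scene0.png",a);cv2.imwrite("pics/side0.png",b)
for n in("scene","side","wrist"):
    c=viewer.get_calibration(n);print(n,{k:np.round(v,3).tolist() for k,v in c.items()})
E
```

```text
pics
{'t': 0.0, 'q': [-0.085, 0.131, 1.489, 0.0, 1.523, -0.085], 'dq': [-0.0, 0.0, -0.0, -0.0, -0.001, 0.0], 'joint_torque': [-0.002, -55.985, -49.176, 0.077, 0.036, -0.0], 'tool_pos': [0.599, 0.0, 0.235], 'orientation': [-2.22, -2.22, 0.002], 'force': [-0.276, 0.389, 0.649], 'wrist_torque': [-0.027, -0.032, -0.051], 'opening': 0.093}
scene {'fx': 400.641, 'fy': 400.641, 'cx': 252.161, 'cy': 197.77, 'distortion': [-0.065, 0.0, 0.0, 0.0, 0.0], 'R': [[-0.193, 0.981, -0.008], [0.765, 0.145, -0.627], [-0.614, -0.127, -0.779]], 't': [0.157, -0.301, 1.682]}
side {'fx': 445.032, 'fy': 445.032, 'cx': 257.781, 'cy': 195.779, 'distortion': [-0.112, 0.0, 0.0, 0.0, 0.0], 'R': [[0.849, -0.528, 0.017], [-0.282, -0.479, -0.831], [0.447, 0.701, -0.556]], 't': [-0.532, 0.342, 1.161]}
wrist {'fx': 283.934, 'fy': 283.934, 'cx': 254.541, 'cy': 197.813, 'distortion': [-0.029, 0.0, 0.0, 0.0, 0.0], 'R': [[1.0, -0.0, -0.001], [-0.0, -0.96, 0.281], [-0.001, -0.281, -0.96]], 't': [-0.599, -0.032, 0.39]}
```

View pics/scene0.png

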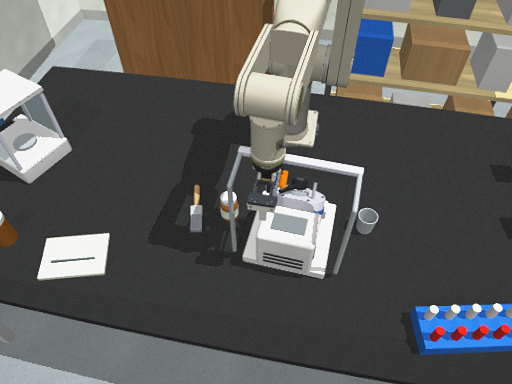

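View pics/side0.png

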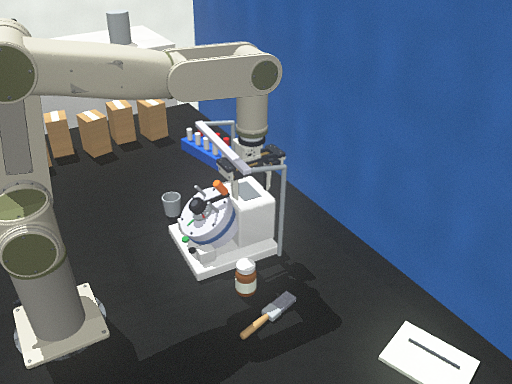

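The scene view shows the orange grip near (284,180) and the bar from (240,150) to (362,170). In the side view the grip is near (220,187) and the bar runs (199,124)–(247,170). I'll triangulate these and zoom in.

```bash
cat > h.py <<'E'
from plant import robot, viewer, order
import cv2,numpy as np
from scipy.spatial.transform import Rotation as Ro
def cal(n):
    c=viewer.get_calibration(n);K=np.array([[c['fx'],0,c['cx']],[0,c['fy'],c['cy']],[0,0,1]])
    return K,np.array(c['distortion'],float),np.array(c['R']),np.array(c['t'])
def ray(c,p):
    K,d,R,t=c;u=cv2.undistortPoints(np.array([[p]],float),K,d)[0,0]
    v=R.T@np.array([u[0],u[1],1]);return -R.T@t,v/np.linalg.norm(v)
def tri(rays):
    A=sum(np.eye(3)-np.outer(v,v) for o,v in rays);b=sum((np.eye(3)-np.outer(v,v))@o for o,v in rays)
    X=np.linalg.solve(A,b);return X,[round(1e3*np.linalg.norm(np.cross(X-o,v)),1) for o,v in rays]
def proj(c,X):
    K,d,R,t=c;return cv2.projectPoints(np.atleast_2d(np.array(X,float)),cv2.Rodrigues(R)[0],t,K,d)[0][:,0]
def blob(im,lo,hi,n=3):
    m=cv2.inRange(cv2.cvtColor(im,cv2.COLOR_BGR2HSV),lo,hi)
    k,l,s,c=cv2.connectedComponentsWithStats(m)
    o=sorted(range(1,k),key=lambda i:-s[i,4])[:n];return [(s[i].tolist(),c[i].round(1).tolist()) for i in o]
E
python3 - <<'E'
from h import *
a=cv2.imread("pics/scene0.png");b=cv2.imread("pics/side0.png");w=viewer.read_camera("wrist")
cv2.imwrite("pics/w0.png",w)
C,S=cal("scene"),cal("side")
for n,i in(("sc",a),("si",b),("w",w)):print(n,"orange",blob(i,(5,180,150),(16,255,255)),"green",blob(i,(45,100,60),(80,255,255)),"red",blob(i,(0,150,90),(3,255,255)))
for p,q in(((284,180),(220,187)),((240,150),(247,170)),((362,170),(199,124))):print(tri([ray(C,p),ray(S,q)]))
x=np.hstack([cv2.resize(a[130:250,200:300],None,fx=4,fy=4,interpolation=2),cv2.resize(b[150:270,160:260],None,fx=4,fy=4,interpolation=2)])
cv2.imwrite("pics/crop0.png",x)
E
```

```text
sc orange [([279, 170, 9, 18, 85], [282.8, 179.4]), ([234, 203, 3, 4, 6], [235.0, 204.5]), ([227, 208, 1, 1, 1], [227.0, 208.0])] green [] red [([494, 325, 16, 14, 123], [501.7, 331.0]), ([473, 326, 16, 13, 121], [480.3, 331.9]), ([430, 327, 15, 14, 118], [437.1, 333.6])]
si orange [([223, 186, 4, 4, 4], [224.5, 187.5]), ([219, 181, 1, 1, 1], [219.0, 181.0]), ([215, 186, 1, 1, 1], [215.0, 186.0])] green [([182, 236, 7, 6, 32], [185.0, 238.7]), ([188, 220, 6, 5, 10], [190.5, 222.0])] red [([223, 137, 6, 3, 10], [225.4, 138.3]), ([216, 133, 3, 3, 6], [217.3, 133.7]), ([201, 134, 2, 2, 3], [201.3, 134.3])]
w orange [([30, 177, 113, 64, 4381], [82.7, 204.5])] green [] red [([88, 147, 5, 10, 35], [90.0, 152.1])]
(array([0.51747614, 0.03911511, 0.24371873]), [np.float64(0.1), np.float64(0.1)])
(array([ 0.53386861, -0.08508692,  0.35883479]), [np.float64(0.1), np.float64(0.1)])
(array([0.55006107, 0.23974373, 0.35786075]), [np.float64(3.7), np.float64(3.7)])
```

View pics/crop0.png

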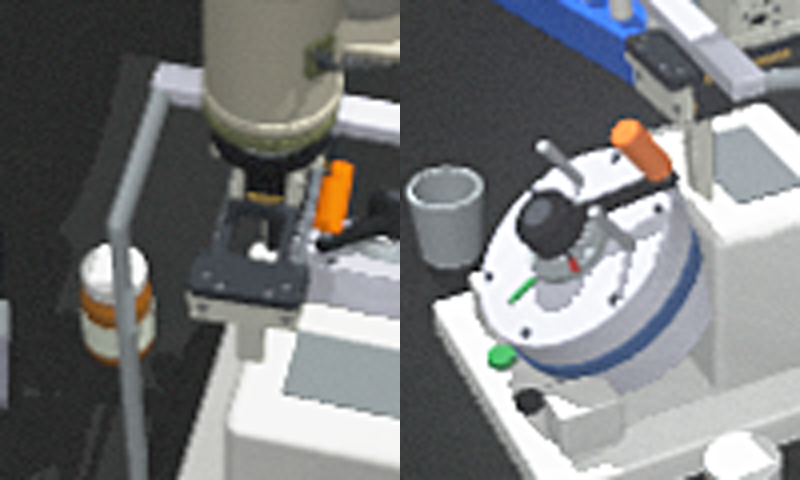

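View pics/w0.png

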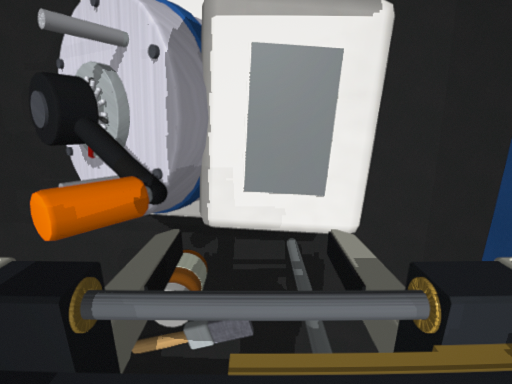

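Run:
```python
from h import *
a=cv2.imread("pics/scene0.png");b=cv2.imread("pics/side0.png")
C,S,W=cal("scene"),cal("side"),cal("wrist")
T=lambda n,**k:print(n,*[x for x in tri([ray({'c':C,'s':S,'w':W}[i],p) for i,p in k.items()])])
T("grip top",c=(285.5,171.5),s=(216.8,182.5),w=(44,214))
T("grip bot",c=(281.5,187),s=(225,193.7),w=(142,197))
T("pinL top",s=(195.7,187),w=(42,18))
T("pinL foot",s=(203.7,197.5),w=(128,40))
T("hub top",s=(195,203.5),w=(38,108))
T("boxcorner",w=(210,226),s=(244.5,209)); T("boxcorner far",w=(365,232),s=(272,200))
T("jar",c=(229,196),w=(172,310))
for X in((.55,0,.30),(.65,0,.30),(.506,0,.33),(.6,0,.218),(.542,.077,.358),(.535,0,.358)):print(X,proj(C,X).round(),proj(S,X).round(),proj(W,X).round())
x=np.hstack([cv2.resize(a[120:220,220:320],(400,400),interpolation=2),cv2.resize(b[110:210,205:305],(400,400),interpolation=2)])
cv2.imwrite("pics/crop1.png",x)
```

```text
grip top [0.50532633 0.0378608  0.26524875] [np.float64(2.9), np.float64(2.1), np.float64(1.1)]
grip bot [0.5297667  0.03271882 0.22137161] [np.float64(2.9), np.float64(1.1), np.float64(2.6)]
pinL top [0.48040874 0.13159838 0.20538304] [np.float64(0.9), np.float64(0.9)]
pinL foot [0.5067874  0.13216744 0.15621619] [np.float64(0.9), np.float64(0.9)]
hub top [0.45292351 0.08312439 0.18322563] [np.float64(1.7), np.float64(1.7)]
boxcorner [ 0.56777182 -0.00704445  0.17562172] [np.float64(4.0), np.float64(4.0)]
boxcorner far [ 0.67825994 -0.00708628  0.17498094] [np.float64(8.3), np.float64(8.3)]
jar [ 0.50378951 -0.13583889  0.11049823] [np.float64(1.5), np.float64(1.5)]
(0.55, 0, 0.3) [[269. 173.]] [[236. 173.]] [[119. 342.]]
(0.65, 0, 0.3) [[263. 201.]] [[266. 164.]] [[394. 342.]]
(0.506, 0, 0.33) [[272. 154.]] [[222. 168.]] [[-85. 418.]]
(0.6, 0, 0.218) [[266. 205.]] [[251. 193.]] [[256. 244.]]
(0.542, 0.077, 0.358) [[299. 160.]] [[220. 144.]] [[-307.  146.]]
(0.535, 0, 0.358) [[271. 155.]] [[231. 156.]] [[-95. 570.]]
```

View pics/crop1.png

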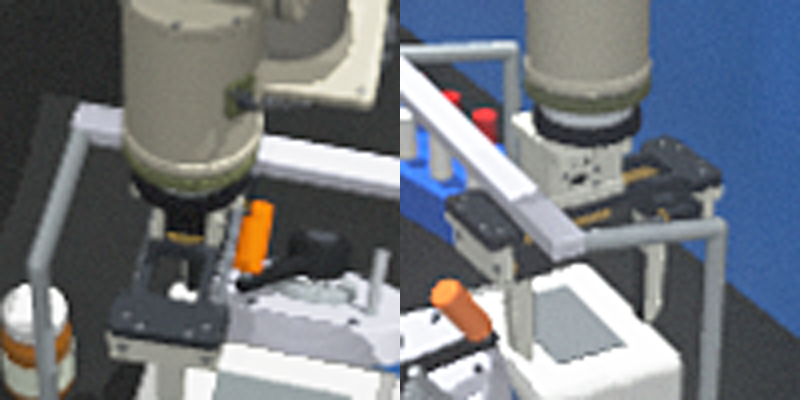

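Crop shows the gripper rail running along x under the bar, so I must go out in +x before rising. I also have to find out how the tool can be tilted: the moves only turn about tool z, so I'll see what the arm does at its reach limit.

Request:
apply_moves(
  deltas=[
    [93, [0, 45, 0], 0],
    [93, [0, 45, 0], 0],
    [93, [0, 0, -60], 0],
    [93, [0, 0, -60], 0],
    [93, [0, 0, -60], 0],
  ],
)

```text
t: 0.78
tool_pos: [0.6898, 0.0001, 0.4166]
orientation: [-2.221, -2.221, 0.001]
force: [-0.1, 0.6, 0.0]
opening: 0.0931
```

Request:
apply_moves(
  deltas=[
    [93, [0, 60, 0], 0],
    [93, [0, 60, 0], 0],
    [93, [0, 60, 0], 0],
    [93, [0, 60, 0], 0],
    [93, [0, 60, 0], 0],
  ],
)

```text
t: 1.4
tool_pos: [0.8555, -0.0007, 0.373]
orientation: [2.182, 2.182, 0.086]
force: [0.7, -0.1, 0.2]
opening: 0.0929
```

Run:
```python
from h import *
s=robot.read_state();print(s['q'],s['tool_pos'],Ro.from_rotvec(s['orientation']).as_matrix().round(3).tolist())
for n in("scene","side"):cv2.imwrite(f"pics/{n}1.png",viewer.read_camera(n))
```

```text
[-0.06303708  1.02263067  0.02741771  0.00612392  2.0135383  -0.05999706] [ 8.55454748e-01 -6.96486365e-04  3.72988582e-01] [[0.0, 0.997, 0.078], [1.0, -0.0, 0.001], [0.001, 0.078, -0.997]]
```

The arm does tilt forward at its limit (about 4.5° so far). I'll keep pushing outward and see whether the tilt persists and builds up.

Request:
apply_moves(
  deltas=[
    [93, [0, 60, 0], 0],
    [93, [0, 60, 0], 0],
    [93, [0, 60, 0], 0],
    [93, [0, 60, 0], 0],
  ],
)

```text
t: 2.0
tool_pos: [0.9365, -0.0006, 0.3463]
orientation: [2.085, 2.085, 0.268]
force: [0.1, 1.1, -0.2]
opening: 0.0929
```

Run:
```python
from h import *
s=robot.read_state();print(s['q'],s['tool_pos'],Ro.from_rotvec(s['orientation']).as_matrix().round(3)[:,2])
```

```text
[-0.0611521   1.07045661  0.02243374  0.01553764  1.79278245 -0.05580158] [ 9.36524212e-01 -5.72796341e-04  3.46308286e-01] [ 0.254 -0.    -0.967]
```

Request:
apply_moves(
  deltas=[
    [93, [0, 60, -10], 0],
    [93, [0, 60, -10], 0],
    [93, [0, 60, -10], 0],
    [93, [0, 60, -10], 0],
    [93, [0, 60, -10], 0],
  ],
)

```text
t: 2.62
tool_pos: [0.9994, -0.0004, 0.4008]
orientation: [1.954, 1.954, 0.477]
force: [-0.3, -0.0, 0.5]
opening: 0.0931
```

Run:
```python
from h import *
s=robot.read_state();print(s['q'],s['tool_pos'],Ro.from_rotvec(s['orientation']).as_matrix().round(3).tolist())
```

```text
[-0.06185086  1.03960265  0.02281345  0.02814091  1.60065264 -0.05417733] [ 9.99431388e-01 -4.39400834e-04  4.00793019e-01] [[0.0, 0.887, 0.461], [1.0, 0.0, -0.0], [-0.0, 0.461, -0.887]]
```

View pics/side1.png

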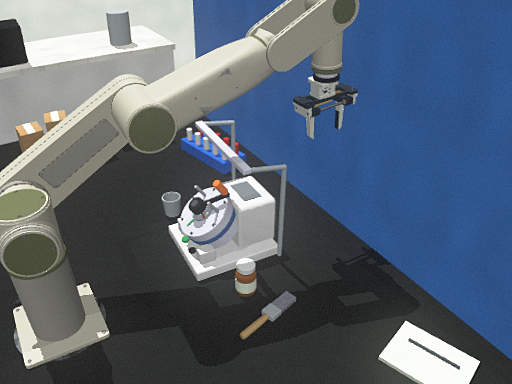

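Request:
apply_moves(
  deltas=[
    [93, [0, 60, 0], 0],
    [93, [0, 60, 0], 0],
    [93, [0, 60, 0], 0],
  ],
)

```text
t: 3.0
tool_pos: [1.0366, -0.0004, 0.4315]
orientation: [1.873, 1.873, 0.589]
force: [-0.0, -0.2, -0.2]
opening: 0.0932
```

Run:
```python
from h import *
s=robot.read_state();print(s['q'],s['tool_pos'],Ro.from_rotvec(s['orientation']).as_matrix().round(3).tolist())
for n in("scene","side"):cv2.imwrite(f"pics/{n}2.png",viewer.read_camera(n))
a=cv2.imread("pics/scene2.png");b=cv2.imread("pics/side2.png")
for n,i in(("sc",a),("si",b)):print(n,"orange",blob(i,(5,150,120),(18,255,255)),"green",blob(i,(45,100,60),(80,255,255)),"red",blob(i[150:300],(0,120,80),(4,255,255)))
x=np.hstack([cv2.resize(a[130:230,225:325],(400,400),interpolation=2),cv2.resize(b[170:270,160:260],(400,400),interpolation=2)])
cv2.imwrite("pics/crop2.png",x)
```

```text
[-0.06204422  1.03170233  0.02328807  0.03536704  1.47774425 -0.05427646] [ 1.03655226e+00 -3.81056606e-04  4.31463721e-01] [[0.0, 0.82, 0.573], [1.0, 0.0, -0.0], [-0.0, 0.573, -0.82]]
sc orange [([278, 170, 10, 19, 148], [282.6, 178.5]), ([229, 5, 2, 2, 2], [229.5, 5.5]), ([230, 8, 1, 2, 2], [230.0, 8.5])] green [] red []
si orange [([213, 180, 15, 15, 116], [219.8, 186.7]), ([236, 272, 3, 3, 5], [236.8, 272.8]), ([241, 276, 2, 2, 2], [241.5, 276.5])] green [([182, 236, 7, 6, 33], [185.0, 238.6]), ([188, 220, 6, 5, 9], [190.6, 221.9])] red [([236, 0, 2, 4, 4], [236.8, 1.5]), ([203, 65, 2, 3, 4], [203.2, 66.2])]
```

View pics/crop2.png

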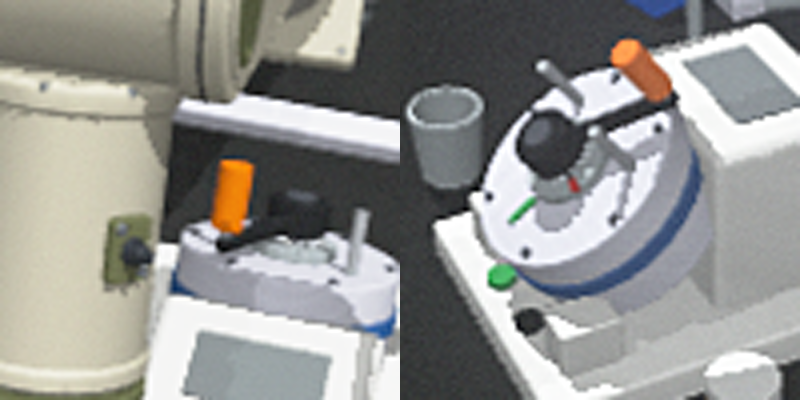

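Run:
```python
from h import *
C,S=cal("scene"),cal("side")
T=lambda n,c,s:print(n,tri([ray(C,c),ray(S,s)])[0].round(4),tri([ray(C,c),ray(S,s)])[1])
T("grip",(282.6,178.5),(219.8,186.7))
T("gtop",(284.2,170.8),(216.8,181.5));T("gbot",(282.2,187),(225.3,193))
T("pLtop",(315.3,183),(196.3,186.3));T("pLfoot",(313.8,198.3),(205.5,196.3))
T("hub",(300,180),(195.5,205))
T("bar-",(240,151),(247,170));T("bar+",(363,170.5),(199,124))
# right pin: side ray, face plane unknown; print green mark & pin rays at plausible plane
for X in ((.478,.083,.150),):
  n=np.array([-.5736,0,.8192])
  for nm,p in(("pRfoot",(216.3,216)),("green",(190.6,221.9)),("pLfoot",(205.5,196.3)),("red",(203.2,216.2))):
    o,v=ray(S,p);t=n@(np.array(X)-o)/(n@v);print(nm,(o+t*v).round(4))
```

```text
grip [0.5152 0.0349 0.2475] [np.float64(0.6), np.float64(0.6)]
gtop [0.5054 0.0358 0.2687] [np.float64(0.9), np.float64(0.9)]
gbot [0.5297 0.0348 0.2228] [np.float64(2.3), np.float64(2.3)]
pLtop [0.4818 0.1304 0.2083] [np.float64(1.2), np.float64(1.2)]
pLfoot [0.5083 0.1312 0.164 ] [np.float64(4.1), np.float64(4.1)]
hub [0.4533 0.0821 0.1787] [np.float64(2.3), np.float64(2.3)]
bar- [ 0.5353 -0.0841  0.3574] [np.float64(1.0), np.float64(1.0)]
bar+ [0.5509 0.2423 0.3569] [np.float64(4.1), np.float64(4.1)]
pRfoot [0.4928 0.0213 0.1604]
green [0.4355 0.0831 0.1202]
pLfoot [0.506  0.1182 0.1696]
red [0.4686 0.0611 0.1434]
```

The tilt is now 35.0° about world y, which is what the grip needs. Measured: clamp_axis ≈ (0.475, 0.0815, 0.150), mill yaw ≈ −0.045, lever a ≈ 0.455 rad right. Heights, lateral offset and bar direction agree. Next I yaw the jaws towards the mill's y while backing off.

Request:
apply_moves(
  deltas=[
    [93, [0, -10, -15], 0.179],
    [93, [-2, -10, -15], 0.179],
    [93, [-4, -9, -15], 0.179],
    [93, [-6, -8, -15], 0.179],
    [93, [-8, -6, -15], 0.179],
  ],
)

```text
t: 3.72
tool_pos: [0.9515, -0.0042, 0.4641]
orientation: [2.667, 0.928, 0.835]
force: [0.0, -0.4, 0.3]
opening: 0.0932
```

Request:
apply_moves(
  deltas=[
    [93, [-9, -5, -15], 0.179],
    [93, [-10, -3, -15], 0.179],
    [93, [-10, -1, -15], 0.179],
    [93, [-10, 0, -15], 0.179],
  ],
)

```text
t: 4.22
tool_pos: [0.8844, -0.0118, 0.4905]
orientation: [-2.984, 0.069, -0.935]
force: [-0.6, -0.3, 0.2]
opening: 0.0923
```

```bash
cat >> h.py <<'E'
psi=-.045;c,s_=np.cos(psi),np.sin(psi);t=np.radians(35);ct,st=np.cos(t),np.sin(t)
M=np.array([[c*ct,-s_,-c*st],[s_*ct,c,-s_*st],[st,0,ct]])
A0=np.array([.475,.0815,.150])
def gp(a,lift=0,out=.056): return A0+M@np.array([.1*np.cos(a),-.1*np.sin(a),out+lift])
def st8():
    s=robot.read_state();R=Ro.from_rotvec(s['orientation']).as_matrix();return s,np.array(s['tool_pos']),R
def d(a,lift=0,out=.056):
    s,p,R=st8();print('a',a,(1e3*R.T@(gp(a,lift,out)-p)).round(1))
E
python3 - <<'E'
from h import *
s,p,R=st8();print(s['t'],np.round(s['q'],3),p.round(4),R.round(3).tolist());print((M.T@R).round(3))
d(.455);d(.455,0,.156)
E
```

```text
4.225 [-0.093  0.372  0.862  0.054  1.303  1.526] [ 0.8844 -0.0118  0.4905] [[0.82, -0.038, 0.57], [-0.046, -0.999, -0.0], [0.57, -0.026, -0.821]]
[[ 1.    -0.009 -0.004]
 [-0.009 -1.     0.025]
 [-0.004 -0.025 -1.   ]]
a 0.455 [-444.2  -27.1  -11.4]
a 0.455 [-444.7  -29.7 -111.4]
```

Request:
apply_moves(
  deltas=[
    [93, [0, 0, -50], 0],
    [93, [0, 0, -50], 0],
    [93, [0, 0, -50], 0],
    [93, [-50, -10, 0], 0],
    [93, [-50, -10, 0], 0],
  ],
)

```text
t: 4.85
tool_pos: [0.7171, 0.0124, 0.5582]
orientation: [-2.985, 0.06, -0.941]
force: [-0.6, 0.0, -0.1]
opening: 0.0928
```

Request:
apply_moves(
  deltas=[
    [93, [-50, -10, 0], 0],
    [93, [-50, 0, 0], 0],
    [93, [-50, 0, 0], 0],
    [93, [-50, 0, 0], 0],
    [93, [-50, 0, 0], 0],
  ],
)

```text
t: 5.48
tool_pos: [0.512, 0.0325, 0.4136]
orientation: [-2.986, 0.06, -0.937]
force: [0.1, 0.1, -0.5]
opening: 0.0931
```

Run:
```python
from h import *
s,p,R=st8();print(s['t'],np.round(s['q'],3),p.round(4),(M.T@(p-A0)).round(4));print((M.T@R).round(3))
d(.455);d(.455,0,.156)
```

```text
5.475 [-0.061 -0.714  1.971  0.036  1.278  1.55 ] [0.512  0.0325 0.4136] [ 0.1833 -0.0473  0.1935]
[[ 1.    -0.003 -0.003]
 [-0.003 -1.     0.025]
 [-0.003 -0.025 -1.   ]]
a 0.455 [-93.    0.4 137.9]
a 0.455 [-93.3  -2.1  37.9]
```

Request:
apply_moves(
  deltas=[
    [60, [-35, 0, 0], 0],
    [60, [-35, 0, 0], 0],
    [60, [-23, 0, 15], 0],
    [60, [0, 0, 25], 0],
    [60, [0, 0, 0], 0],
  ],
)

```text
t: 6.1
tool_pos: [0.4762, 0.0386, 0.3294]
orientation: [-2.998, 0.061, -0.907]
force: [0.1, 0.4, -0.0]
opening: 0.0601
```

Run:
```python
from h import *
s,p,R=st8();print(s['t'],np.round(s['q'],3),(M.T@(p-A0)).round(4));print((M.T@R).round(3))
d(.455)
c=cal("wrist");w=viewer.read_camera("wrist");cv2.imwrite("pics/w1.png",w)
print(blob(w,(5,150,120),(18,255,255),1),"red",blob(w,(0,120,80),(4,255,255)),"green",blob(w,(45,100,60),(80,255,255)))
for n,X in(("C",A0),("gtop",gp(.455,0,.081)),("gbot",gp(.455,0,.031))):print(n,proj(c,X))
```

```text
6.1 [-0.042 -0.853  2.19   0.022  1.218  1.568] [ 0.1054 -0.0428  0.1452]
[[ 1.    -0.003 -0.024]
 [-0.003 -1.     0.022]
 [-0.024 -0.022 -0.999]]
a 0.455 [-13.4   3.2  89.5]
[([245, 198, 28, 43, 968], [259.0, 219.6])] red [([0, 76, 17, 21, 187], [6.6, 87.9]), ([241, 277, 11, 6, 45], [246.2, 279.9])] green []
C [[221.67825584 272.89219683]]
gtop [[258.09787463 232.51112433]]
gbot [[258.62124697 211.02634715]]
```

View pics/w1.png

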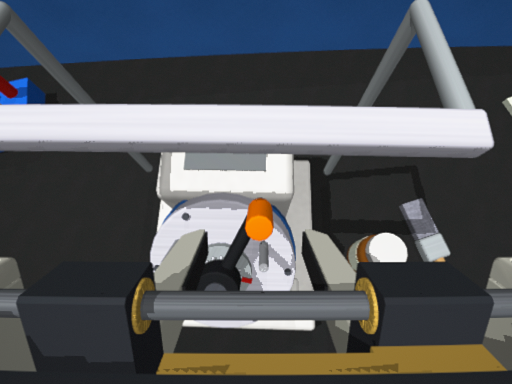

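Wrist view: grip blob at (259,220) against a predicted ~(258,222), so the measured pose holds. Descend.

Request:
apply_moves(
  deltas=[
    [60, [0, 3, 30], 0],
    [60, [-7, 0, 30], 0],
    [60, [-6, 0, 20], 0],
    [60, [0, 0, 0], 0],
  ],
)

```text
t: 6.65
tool_pos: [0.5101, 0.0358, 0.2572]
orientation: [-2.997, 0.062, -0.91]
force: [-0.6, -1.4, 0.3]
opening: 0.0597
```

Run:
```python
from h import *
s,p,R=st8();print(s['t'],np.round(s['q'],3),(M.T@(p-A0)).round(4),s['force']);print((M.T@R).round(3))
d(.455)
c=cal("wrist");w=viewer.read_camera("wrist");cv2.imwrite("pics/w2.png",w)
print(blob(w,(5,150,120),(18,255,255),1),"red",blob(w,(0,120,80),(4,255,255)))
for n,X in(("gtop",gp(.455,0,.081)),("gbot",gp(.455,0,.031))):print(n,proj(c,X))
```

```text
6.65 [-0.046 -0.737  2.259  0.027  1.031  1.559] [ 0.0919 -0.0441  0.0665] [-0.63154634 -1.39974909  0.3492753 ]
[[ 1.    -0.003 -0.022]
 [-0.003 -1.     0.022]
 [-0.022 -0.022 -1.   ]]
a 0.455 [-1.8  0.1 10.6]
[([234, 214, 43, 68, 2290], [256.1, 248.8])] red [([239, 321, 8, 2, 9], [242.8, 321.1]), ([267, 217, 1, 1, 1], [267.0, 217.0])]
gtop [[254.19032828 271.20369841]]
gbot [[255.85121892 232.0989664 ]]
```

Request:
apply_moves(
  deltas=[
    [60, [-1, 0, 6], 0],
    [10, [0, 0, 0], 0],
    [10, [0, 0, 0], 0],
    [10, [0, 0, 0], 0],
  ],
  grip_force=25,
)

```text
t: 7.2
tool_pos: [0.5133, 0.0359, 0.2525]
orientation: [-2.996, 0.061, -0.913]
force: [0.1, -0.2, -0.5]
opening: 0.0349
```

Run:
```python
from h import *
s,p,R=st8();print(s['t'],(M.T@(p-A0)).round(4),s['force'],s['opening'])
```

```text
7.2 [ 0.0918 -0.0438  0.0609] [ 0.07811893 -0.15228553 -0.50959341] 0.0349321121447578
```

Request:
apply_moves(
  deltas=[
    [10, [0, 0, 0], 0],
    [10, [0, 0, 0], 0],
    [10, [0, 0, 0], 0],
  ],
)

```text
t: 7.58
tool_pos: [0.5133, 0.0357, 0.2523]
orientation: [-2.996, 0.062, -0.913]
force: [0.6, -1.2, -0.2]
opening: 0.0234
```

Request:
apply_moves(
  deltas=[
    [10, [-3.5, 6.7, 0], 0],
    [10, [-3.8, 5.9, 0], 0],
    [10, [-4.1, 5.6, 0], 0],
    [10, [-4.6, 5.3, 0], 0],
    [10, [0, 0, 0], 0],
  ],
)

```text
t: 8.2
tool_pos: [0.4989, 0.0124, 0.2427]
orientation: [-2.997, 0.063, -0.913]
force: [0.0, 1.7, 1.5]
opening: 0.0236
```

Run:
```python
from h import *
s,p,R=st8();print(s['t'],(M.T@(p-A0)).round(4),(R.T@s['force']).round(1),s['opening']);print((M.T@R).round(3))
w=viewer.read_camera("wrist");cv2.imwrite("pics/w3.png",w)
```

```text
8.2 [ 0.0753 -0.0679  0.0605] [ 0.8 -1.7 -1.2] 0.02362904413645405
[[ 1.    -0.004 -0.02 ]
 [-0.004 -1.     0.022]
 [-0.02  -0.021 -1.   ]]
```

Request:
apply_moves(
  deltas=[
    [10, [0, 0, -5], 0],
    [10, [0, 0, -4.5], 0],
    [10, [0, 0, 0], 0],
  ],
)

```text
t: 8.62
tool_pos: [0.4929, 0.0128, 0.2488]
orientation: [-2.998, 0.062, -0.907]
force: [5.5, -1.9, -5.5]
opening: 0.0232
```

Run:
```python
from h import *
s,p,R=st8();print(s['t'],(M.T@(p-A0)).round(4),(R.T@s['force']).round(1),s['opening'])
w=viewer.read_camera("wrist");cv2.imwrite("pics/w4.png",w);o=cv2.imread("pics/w3.png")
for i in(o,w):print(blob(i,(5,150,120),(18,255,255),1),blob(i,(0,120,80),(4,255,255),2))
```

```text
8.625 [ 0.0739 -0.0678  0.0689] [1.6 1.8 7.7] 0.02318686860210978
[([232, 216, 43, 72, 2471], [253.8, 252.5])] []
[([233, 214, 43, 70, 2382], [254.9, 249.5])] []
```

Request:
apply_moves(
  deltas=[
    [10, [1, 0, 0], 0],
    [10, [0, 0, -1.5], 0],
    [10, [0, 0, 0], 0],
  ],
  grip_force=40,
)

```text
t: 9.05
tool_pos: [0.4929, 0.0134, 0.2509]
orientation: [-2.997, 0.061, -0.907]
force: [2.8, 3.5, -9.8]
opening: 0.0233
```

Run:
```python
from h import *
s,p,R=st8();print(s['t'],(M.T@(p-A0)).round(4),(R.T@s['force']).round(1),s['opening'])
w=viewer.read_camera("wrist");cv2.imwrite("pics/w5.png",w);o=cv2.imread("pics/w3.png")
print(blob(w,(5,150,120),(18,255,255),1))
f=lambda i:cv2.resize(i[180:340,175:335],(400,400),interpolation=2)
cv2.imwrite("pics/cmp.png",np.hstack([f(o),f(w)]))
```

```text
9.05 [ 0.0751 -0.0672  0.0706] [-3.2 -3.4  9.7] 0.023272889879793646
[([233, 214, 43, 70, 2405], [254.4, 250.2])]
```

View pics/cmp.png

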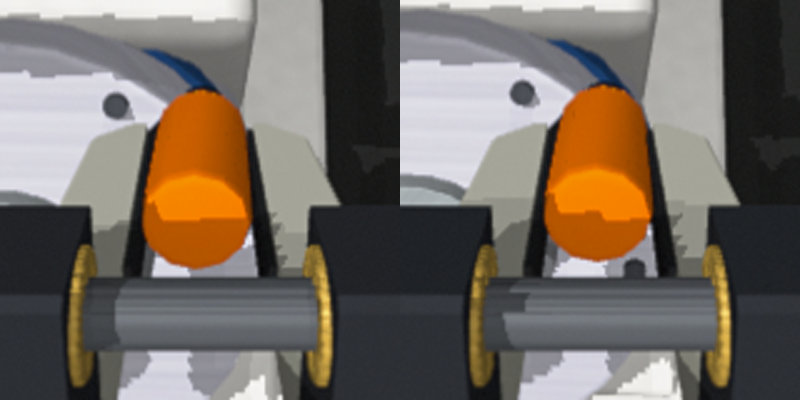

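The grip moved up with the fingers, and the axial force of 9.7 N matches the lifted value. Swing back.

Request:
apply_moves(
  deltas=[
    [10, [7.4, -9.3, 0], 0],
    [10, [6.3, -10.1, 0], 0],
    [10, [5, -10.6, 0], 0],
    [10, [3.8, -11.3, 0], 0],
    [10, [2.4, -11.6, 0], 0],
  ],
)

```text
t: 9.72
tool_pos: [0.5159, 0.0658, 0.2662]
orientation: [-2.998, 0.061, -0.908]
force: [-0.1, 0.6, -12.5]
opening: 0.0235
```

```bash
cat >> h.py <<'E'
def rep():
    s,p,R=st8();m=M.T@(p-A0);print(s['t'],m.round(4),'r',np.hypot(m[0],m[1]).round(4),'a',np.arctan2(-m[1],m[0]).round(3),'F',(R.T@s['force']).round(1),'op',s['opening'],'q',np.round(s['q'],2));print((M.T@R).round(3)[:,2])
E
python3 -c "from h import *;rep()"
```

```text
9.725 [ 0.1007 -0.0138  0.0714] r 0.1017 a 0.136 F [-7.  -0.3 10.3] op 0.023510371970110668 q [ 0.05 -0.7   2.22 -0.04  1.03  1.67]
[-0.023  0.022 -0.999]
```

Request:
apply_moves(
  deltas=[
    [10, [0, -11.8, 0], 0],
    [10, [-1, -11.9, 0], 0],
    [10, [-1.9, -11.7, 0], 0],
    [10, [-3.1, -11.5, 0], 0],
    [10, [-4.4, -10.5, 0], 0],
  ],
)

```text
t: 10.35
tool_pos: [0.5099, 0.1234, 0.2627]
orientation: [-2.997, 0.062, -0.912]
force: [2.7, -1.3, -10.5]
opening: 0.0233
```

```bash
python3 -c "from h import *;rep()"
```

```text
10.35 [0.0916 0.0434 0.0734] r 0.1014 a -0.443 F [-3.6  1.4 10.3] op 0.02331366454034749 q [ 0.23 -0.66  2.2  -0.15  1.02  1.88]
[-0.02   0.022 -1.   ]
```

Request:
apply_moves(
  deltas=[
    [10, [0, 0, 6], 0],
    [10, [0, 0, 5], 0],
    [10, [0, 0, 0], 0],
  ],
  grip_force=10,
)

```text
t: 10.72
tool_pos: [0.5168, 0.1226, 0.2551]
orientation: [-2.995, 0.062, -0.916]
force: [-1.0, 1.5, -0.0]
opening: 0.0241
```

```bash
python3 -c "from h import *;rep()"
```

```text
10.725 [0.093  0.0429 0.0632] r 0.1024 a -0.433 F [-0.9 -1.5 -0.6] op 0.02408597942826006 q [ 0.22 -0.63  2.2  -0.15  0.99  1.88]
[-0.018  0.023 -1.   ]
```

Request:
apply_moves(
  deltas=[
    [10, [0, -4, 1], 0],
    [10, [0, 4, 1], 0],
    [10, [-0.5, 4, 0], 0],
    [10, [-1, 0, 0], 0],
  ],
  grip_force=4,
)

```text
t: 11.22
tool_pos: [0.5165, 0.1191, 0.2531]
orientation: [-2.993, 0.062, -0.917]
force: [-0.1, 4.6, 4.6]
opening: 0.0247
```

```bash
python3 -c "
from h import *;rep()
w=viewer.read_camera('wrist');cv2.imwrite('pics/w6.png',w);print(blob(w,(5,150,120),(18,255,255),1))"
```

```text
11.225 [0.0917 0.0394 0.0617] r 0.0998 a -0.406 F [ 2.3 -4.7 -3.9] op 0.02466090666822285 q [ 0.21 -0.64  2.21 -0.14  0.99  1.87]
[-0.016  0.024 -1.   ]
[([232, 212, 43, 69, 2407], [253.9, 247.2])]
```

Request:
apply_moves(
  deltas=[
    [10, [5, 11.4, 0], 0],
    [10, [2.7, 11.8, 0], 0],
    [10, [1.3, 12.1, 0], 0],
    [10, [-0.2, 12.1, 0], 0],
    [10, [-1.6, 12, 0], 0],
  ],
  grip_force=8,
)

```text
t: 11.9
tool_pos: [0.5198, 0.0591, 0.2554]
orientation: [-2.995, 0.061, -0.915]
force: [-6.7, 3.9, 7.3]
opening: 0.0243
```

```bash
python3 -c "
from h import *;rep()"
```

```text
11.9 [ 0.0979 -0.0204  0.0601] r 0.1 a 0.205 F [-1.6 -3.8 -9.8] op 0.024325217624816757 q [ 0.03 -0.69  2.24 -0.02  1.    1.64]
[-0.018  0.023 -1.   ]
```

Request:
apply_moves(
  deltas=[
    [10, [-2.5, 11.7, -0.5], 0],
    [10, [-4, 11.3, -0.5], 0],
    [10, [-5.5, 10.6, 0], 0],
    [10, [-7, 9.9, 0], 0],
    [10, [-4.5, 5, 0], 0],
  ],
)

```text
t: 12.52
tool_pos: [0.4977, 0.0129, 0.2416]
orientation: [-2.992, 0.061, -0.913]
force: [-3.0, 16.0, 6.0]
opening: 0.0253
```

```bash
python3 -c "
from h import *;rep()
w=viewer.read_camera('wrist');cv2.imwrite('pics/w7.png',w);print(blob(w,(5,150,120),(18,255,255),1))
b=viewer.read_camera('side');cv2.imwrite('pics/side7.png',b);print(blob(b,(45,100,60),(80,255,255)),blob(b[180:260,160:260],(0,110,70),(5,255,255)))"
```

```text
12.525 [ 0.0737 -0.0675  0.0602] r 0.0999 a 0.742 F [  0.2 -16.   -6.6] op 0.025291289472204773 q [-0.13 -0.79  2.32  0.09  1.03  1.46]
[-0.019  0.026 -0.999]
[([228, 211, 43, 70, 2439], [250.3, 246.8])]
[([182, 236, 7, 6, 34], [185.1, 238.6]), ([188, 220, 6, 5, 9], [190.6, 221.9])] [([33, 35, 2, 2, 4], [33.5, 35.5])]
```

```bash
python3 -c "
from h import *
S=cal('side')
for h in (0,.005,.01,.015,.02):
  for nm,p in(('red0',(203.2,216.2)),('red1',(193.5,215.5)),('green',(190.6,221.9))):
    o,v=ray(S,p);o2=M.T@(o-A0);v2=M.T@v;X=o2+v2*(h-o2[2])/v2[2];print(h,nm,X.round(4),'r',np.hypot(X[0],X[1]).round(4),'ang from down cw-remaining',np.arctan2(-X[1],-X[0]).round(3))
b=cv2.imread('pics/side7.png');w=cv2.imread('pics/w7.png')
cv2.imwrite('pics/c7.png',np.hstack([cv2.resize(b[175:255,160:240],(400,400),interpolation=2),cv2.resize(w[180:340,175:335],(400,400),interpolation=2)]))"
```

```text
0 red0 [-0.008  -0.0233  0.    ] r 0.0246 ang from down cw-remaining 1.241
0 red1 [-0.0304  0.0102  0.    ] r 0.032 ang from down cw-remaining -0.324
0 green [-0.0491 -0.0022 -0.    ] r 0.0492 ang from down cw-remaining 0.044
0.005 red0 [-0.0072 -0.029   0.005 ] r 0.0299 ang from down cw-remaining 1.327
0.005 red1 [-0.0295  0.0042  0.005 ] r 0.0298 ang from down cw-remaining -0.143
0.005 green [-0.0481 -0.008   0.005 ] r 0.0488 ang from down cw-remaining 0.165
0.01 red0 [-0.0065 -0.0348  0.01  ] r 0.0354 ang from down cw-remaining 1.387
0.01 red1 [-0.0286 -0.0017  0.01  ] r 0.0286 ang from down cw-remaining 0.059
0.01 green [-0.0471 -0.0139  0.01  ] r 0.0491 ang from down cw-remaining 0.287
0.015 red0 [-0.0057 -0.0405  0.015 ] r 0.0409 ang from down cw-remaining 1.431
0.015 red1 [-0.0277 -0.0076  0.015 ] r 0.0287 ang from down cw-remaining 0.269
0.015 green [-0.0461 -0.0198  0.015 ] r 0.0502 ang from down cw-remaining 0.405
0.02 red0 [-0.005  -0.0463  0.02  ] r 0.0466 ang from down cw-remaining 1.464
0.02 red1 [-0.0268 -0.0136  0.02  ] r 0.0301 ang from down cw-remaining 0.469
0.02 green [-0.0452 -0.0257  0.02  ] r 0.0519 ang from down cw-remaining 0.517
```

View pics/c7.png

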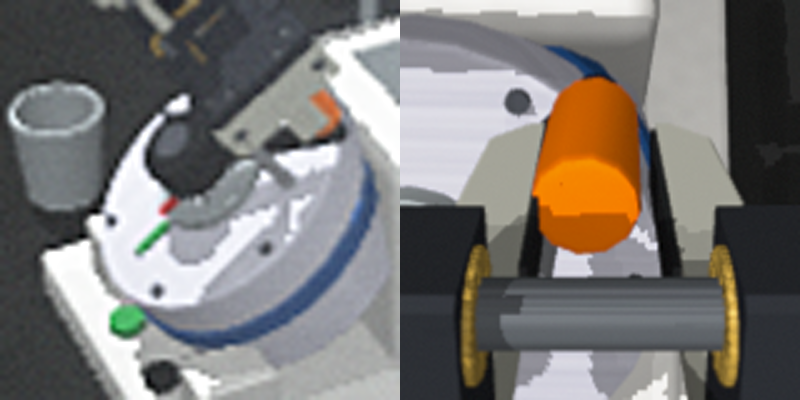

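Red mark at (193.6,216) lies almost at the inner end of the green mark (190.6,222), but the lever is also at its stop at 0.742 with 16 N. It could be short by up to ~0.1 rad, so I'll take one more notch as a test: lift, one serration back, and turn on.

Request:
apply_moves(
  deltas=[
    [10, [0, -2, 0], 0],
    [10, [0, 0, 0], 0],
    [10, [0, 0, -6], 0],
    [10, [0, 0, -5.5], 0],
    [10, [0, 0, 0], 0],
  ],
  grip_force=40,
)

```text
t: 13.25
tool_pos: [0.4897, 0.0152, 0.245]
orientation: [-2.996, 0.061, -0.901]
force: [22.5, 10.0, -21.3]
opening: 0.0233
```

```bash
python3 -c "
from h import *;rep()"
```

```text
13.25 [ 0.069  -0.0656  0.0677] r 0.0952 a 0.76 F [  6.6 -10.3  30.2] op 0.023286488052648536 q [-0.13 -0.82  2.32  0.08  1.06  1.47]
[-0.027  0.026 -0.999]
```

Request:
apply_moves(
  deltas=[
    [10, [3, -2.5, 1], 0],
    [10, [1, -1, 0], 0],
    [10, [0, 0, 0], 0],
  ],
)

```text
t: 13.62
tool_pos: [0.4931, 0.0176, 0.2459]
orientation: [-2.999, 0.061, -0.898]
force: [11.4, 5.0, -16.8]
opening: 0.0231
```

```bash
python3 -c "
from h import *;rep()
w=viewer.read_camera('wrist');cv2.imwrite('pics/w8.png',w);print(blob(w,(5,150,120),(18,255,255),1))"
```

```text
13.625 [ 0.0722 -0.063   0.0666] r 0.0958 a 0.717 F [ 0.1 -5.  20.2] op 0.023085081496326234 q [-0.11 -0.8   2.31  0.07  1.05  1.48]
[-0.029  0.024 -0.999]
[([233, 203, 43, 67, 2283], [254.7, 237.4])]
```

Request:
apply_moves(
  deltas=[
    [10, [3, -3, 0], 0],
    [10, [1, -1, 0], 0],
    [10, [0, 0, 0], 0],
  ],
)

```text
t: 14.05
tool_pos: [0.4967, 0.0215, 0.25]
orientation: [-2.998, 0.061, -0.9]
force: [-2.6, 6.7, -10.7]
opening: 0.0231
```

```bash
python3 -c "
from h import *;rep()
w=viewer.read_camera('wrist');cv2.imwrite('pics/w9.png',w);print(blob(w,(5,150,120),(18,255,255),1))
f=lambda i:cv2.resize(i[180:340,175:335],(400,400),interpolation=2)
cv2.imwrite('pics/c9.png',np.hstack([f(cv2.imread('pics/w7.png')),f(w)]))"
```

```text
14.05 [ 0.0773 -0.059   0.068 ] r 0.0973 a 0.652 F [-8.3 -6.4  7.5] op 0.023149277829502875 q [-0.1  -0.79  2.3   0.06  1.05  1.5 ]
[-0.028  0.023 -0.999]
[([231, 206, 44, 68, 2353], [253.5, 241.1])]
```

View pics/c9.png

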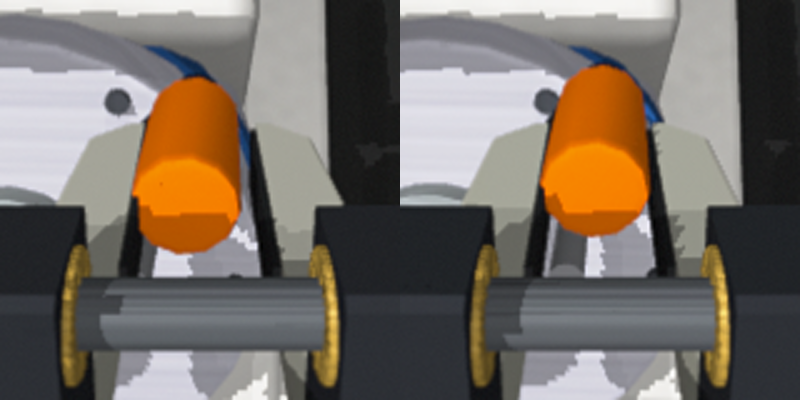

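Request:
apply_moves(
  deltas=[
    [10, [-1, 0, -2], 0],
    [10, [4.6, -9.1, 0], 0],
    [10, [4.6, -8.4, 0], 0],
    [10, [3.7, -8.8, 0], 0],
  ],
)

```text
t: 14.6
tool_pos: [0.5074, 0.0474, 0.2605]
orientation: [-2.998, 0.062, -0.905]
force: [-3.8, 4.1, -13.1]
opening: 0.023
```

```bash
python3 -c "
from h import *;rep()
w=viewer.read_camera('wrist');cv2.imwrite('pics/w10.png',w);print(blob(w,(5,150,120),(18,255,255),1))
b=viewer.read_camera('side');cv2.imwrite('pics/side10.png',b);print(blob(b[180:260,160:260],(0,110,70),(5,255,255)))"
```

```text
14.6 [ 0.0911 -0.0326  0.0711] r 0.0968 a 0.344 F [-10.6  -3.7   8.7] op 0.023006193471172783 q [-0.01 -0.74  2.25  0.    1.04  1.6 ]
[-0.025  0.022 -0.999]
[([231, 206, 44, 68, 2334], [253.6, 241.2])]
[([33, 36, 2, 2, 3], [33.3, 36.3])]
```

Request:
apply_moves(
  deltas=[
    [10, [0, 0, 6], 0],
    [10, [0, 0, 5], 0],
    [10, [0, -4, 1], 0],
    [10, [0, 4, 0], 0],
    [10, [0, 3, 0], 0],
  ],
  grip_force=4,
)

```text
t: 15.32
tool_pos: [0.5164, 0.0444, 0.2555]
orientation: [-2.992, 0.061, -0.919]
force: [-1.9, 7.4, 3.6]
opening: 0.0318
```

```bash
python3 -c "
from h import *;rep()
w=viewer.read_camera('wrist');cv2.imwrite('pics/w11.png',w);print(blob(w,(5,150,120),(18,255,255),1))"
```

```text
15.325 [ 0.0957 -0.0352  0.0617] r 0.102 a 0.352 F [ 0.2 -7.4 -4.1] op 0.03180858672020419 q [-0.02 -0.72  2.25  0.01  1.01  1.59]
[-0.015  0.024 -1.   ]
[([224, 215, 43, 71, 2486], [246.4, 251.3])]
```

Request:
apply_moves(
  deltas=[
    [10, [0, 0, 0], 0],
    [10, [0, 0, 0], 0],
    [10, [-0.5, 2, 0], 0],
    [10, [0, 0, 0], 0],
    [10, [0, 0, 0], 0],
  ],
  grip_force=30,
)

```text
t: 16.0
tool_pos: [0.5154, 0.0417, 0.2551]
orientation: [-2.994, 0.061, -0.918]
force: [-10.4, 3.5, 6.8]
opening: 0.0236
```

```bash
python3 -c "
from h import *;rep()
w=viewer.read_camera('wrist');cv2.imwrite('pics/w12.png',w);print(blob(w,(5,150,120),(18,255,255),1))
b=viewer.read_camera('side');cv2.imwrite('pics/side12.png',b);print(blob(b[180:260,160:260],(0,110,70),(5,255,255)))"
```

```text
16.0 [ 0.0948 -0.0379  0.0619] r 0.1021 a 0.38 F [ -4.9  -3.2 -11.5] op 0.02359386782274863 q [-0.03 -0.72  2.25  0.02  1.01  1.58]
[-0.017  0.023 -1.   ]
[([232, 218, 42, 72, 2513], [252.9, 254.6])]
[([33, 35, 2, 3, 4], [33.5, 36.0])]
```

Request:
apply_moves(
  deltas=[
    [10, [-2, 5, -0.5], 0],
    [10, [-2.4, 5, 0], 0],
    [10, [0, 0, 0], 0],
  ],
)

```text
t: 16.48
tool_pos: [0.5107, 0.0312, 0.2522]
orientation: [-2.996, 0.062, -0.916]
force: [-10.5, 0.5, 6.9]
opening: 0.0235
```

```bash
python3 -c "
from h import *;rep()
w=viewer.read_camera('wrist');print(blob(w,(5,150,120),(18,255,255),1))
b=viewer.read_camera('side');cv2.imwrite('pics/side13.png',b);print(blob(b[180:260,160:260],(0,110,70),(5,255,255)))"
```

```text
16.475 [ 0.0897 -0.0486  0.0619] r 0.102 a 0.497 F [ -4.9  -0.3 -11.6] op 0.02352490251647773 q [-0.06 -0.74  2.27  0.04  1.02  1.54]
[-0.018  0.021 -1.   ]
[([232, 217, 43, 73, 2524], [253.0, 254.6])]
[([33, 36, 2, 2, 3], [33.3, 36.3])]
```

```bash
python3 -c "
from h import *
for n in (0,2,7,10,12,13):
  b=cv2.imread(f'pics/side{n}.png').astype(int)[205:230,183:212];e=b[...,2]-b[...,:2].max(2);e[e<25]=0
  y,x=np.mgrid[205:230,183:212];print(n,e.sum(),(e*x).sum()/e.sum(),(e*y).sum()/e.sum())
b=cv2.imread('pics/side13.png').astype(int)
g=b[...,1]-b[...,[0,2]].max(2);ys,xs=np.where(g[214:230,183:200]>25);print(list(zip(xs+183,ys+214)))
r=b[...,2]-b[...,:2].max(2);ys,xs=np.where(r[205:230,183:212]>25);print(list(zip(xs+183,ys+205)))
"
```

```text
0 665 202.95037593984964 215.90827067669173
2 632 202.9509493670886 215.91455696202533
7 697 193.1764705882353 215.73601147776185
10 677 193.11816838995568 215.85081240768093
12 683 193.1229868228404 215.84480234260616
13 685 193.12408759124088 215.84817518248175
[(np.int64(192), np.int64(219)), (np.int64(193), np.int64(219)), (np.int64(191), np.int64(220)), (np.int64(192), np.int64(220)), (np.int64(193), np.int64(220)), (np.int64(190), np.int64(221)), (np.int64(191), np.int64(221)), (np.int64(192), np.int64(221)), (np.int64(189), np.int64(222)), (np.int64(190), np.int64(222)), (np.int64(191), np.int64(222)), (np.int64(188), np.int64(223)), (np.int64(189), np.int64(223)), (np.int64(190), np.int64(223)), (np.int64(187), np.int64(224)), (np.int64(188), np.int64(224)), (np.int64(189), np.int64(224)), (np.int64(188), np.int64(225))]
[(np.int64(194), np.int64(214)), (np.int64(193), np.int64(215)), (np.int64(194), np.int64(215)), (np.int64(195), np.int64(215)), (np.int64(192), np.int64(216)), (np.int64(193), np.int64(216)), (np.int64(194), np.int64(216)), (np.int64(192), np.int64(217)), (np.int64(193), np.int64(217))]
```

The red mark has not moved (193.12, 215.85) while the lever went 0.35→0.50, so the lever is riding on the tooth tops. I'll open the fingers slightly as a loose fork and sweep back over the serration at ≈0.33 so it can drop in.

Request:
apply_moves(
  deltas=[
    [28, [0, 0, 0], 0],
    [28, [3.5, -7, 0], 0],
    [28, [3, -7, 0], 0],
    [28, [2, -7, 0], 0],
    [28, [0, 0, 0], 0],
  ],
)

```text
t: 17.2
tool_pos: [0.5181, 0.0534, 0.2553]
orientation: [-2.996, 0.059, -0.912]
force: [-0.1, 0.5, 0.8]
opening: 0.0281
```

```bash
python3 -c "
from h import *;rep()
w=viewer.read_camera('wrist');cv2.imwrite('pics/w14.png',w);print(blob(w,(5,150,120),(18,255,255),1))"
```

```text
17.2 [ 0.0967 -0.0262  0.0608] r 0.1002 a 0.264 F [ 0.4 -0.5 -0.7] op 0.028134143549508706 q [ 0.01 -0.7   2.24 -0.01  1.01  1.62]
[-0.021  0.023 -1.   ]
[([229, 213, 44, 70, 2433], [251.8, 249.1])]
```

Request:
apply_moves(
  deltas=[
    [28, [-1, 3, 0], 0],
    [28, [-1, 3, 0], 0],
    [28, [-1, 3, 0], 0],
    [28, [0, 0, 0], 0],
  ],
)

```text
t: 17.75
tool_pos: [0.515, 0.0448, 0.2533]
orientation: [-2.993, 0.061, -0.911]
force: [1.1, 12.3, -0.4]
opening: 0.0281
```

```bash
python3 -c "
from h import *;rep()
w=viewer.read_camera('wrist');cv2.imwrite('pics/w15.png',w);print(blob(w,(5,150,120),(18,255,255),1))"
```

```text
17.75 [ 0.0934 -0.0348  0.0607] r 0.0997 a 0.357 F [  0.2 -12.3   1. ] op 0.028103256831004328 q [-0.02 -0.71  2.25  0.01  1.01  1.59]
[-0.02   0.026 -0.999]
[([227, 211, 43, 71, 2421], [249.0, 247.1])]
```

Request:
apply_moves(
  deltas=[
    [28, [-1, 3, 0], 0],
    [28, [-1, 2, 0], 0],
    [28, [0, 0, 0], 0],
    [28, [0, 0, 0], 0],
  ],
)

```text
t: 18.3
tool_pos: [0.5131, 0.0408, 0.2517]
orientation: [-2.992, 0.06, -0.91]
force: [1.6, 15.9, -1.9]
opening: 0.0282
```

```bash
python3 -c "
from h import *;rep()
w=viewer.read_camera('wrist');print(blob(w,(5,150,120),(18,255,255),1))
b=viewer.read_camera('side');cv2.imwrite('pics/side16.png',b)
b=b.astype(int)[205:230,183:212];e=b[...,2]-b[...,:2].max(2);e[e<25]=0
y,x=np.mgrid[205:230,183:212];print(e.sum(),(e*x).sum()/e.sum(),(e*y).sum()/e.sum())"
```

```text
18.3 [ 0.091  -0.039   0.0604] r 0.099 a 0.405 F [ -0.4 -15.9   2.5] op 0.028160394812906064 q [-0.04 -0.72  2.26  0.03  1.01  1.57]
[-0.021  0.027 -0.999]
[([225, 210, 44, 70, 2450], [248.1, 245.3])]
679 193.18409425625921 215.70986745213548
```

16 N at the grip with the lever at ≈0.39 rad, far from its pin, and the red mark does not move. Friction needs only 3.5 N, so the screw is at its hard stop. Release and back off along the tool axis.

Request:
apply_moves(
  deltas=[
    [28, [2, -5, 0], 0],
    [28, [0, 0, 0], 0],
    [60, [0, 0, 0], 0],
    [60, [0, 0, 0], 0],
    [60, [0, 0, 0], 0],
  ],
)

```text
t: 19.02
tool_pos: [0.5152, 0.0429, 0.2535]
orientation: [-2.997, 0.062, -0.913]
force: [-0.1, 0.2, -0.9]
opening: 0.054
```

```bash
python3 -c "
from h import *;rep()
w=viewer.read_camera('wrist');print(blob(w,(5,150,120),(18,255,255),1))"
```

```text
19.025 [ 0.0937 -0.0367  0.0607] r 0.1007 a 0.374 F [-0.6 -0.1  0.7] op 0.05402419150122636 q [-0.02 -0.71  2.25  0.01  1.01  1.59]
[-0.02   0.021 -1.   ]
[([208, 209, 47, 69, 2449], [232.1, 243.9])]
```

Request:
apply_moves(
  deltas=[
    [70, [0, -6, 0], 0],
    [70, [0, 0, -20], 0],
    [70, [0, 0, -25], 0],
    [70, [0, 0, -30], 0],
    [70, [0, 0, 0], 0],
  ],
)

```text
t: 19.7
tool_pos: [0.4744, 0.0499, 0.3191]
orientation: [-2.994, 0.061, -0.92]
force: [0.8, 0.0, -0.1]
opening: 0.0701
```

```bash
python3 -c "
from h import *;rep()
b=viewer.read_camera('side');a=viewer.read_camera('scene');w=viewer.read_camera('wrist')
cw=cal('wrist');C,S=cal('scene'),cal('side')
p=[blob(i,(5,150,120),(18,255,255),1)[0] for i in (a,b,w)];print(p)
X=tri([ray(C,p[0][1]),ray(S,p[1][1])]);print(X,M.T@(X[0]-A0))
X=tri([ray(cw,p[2][1]),ray(S,p[1][1])]);print('ws',X,M.T@(X[0]-A0))
for l in(0,.012):print(l,[proj(c,np.array([gp(.255,l,o) for o in(.031,.081)])).round(1).tolist() for c in(C,S,cw)])
e=b.astype(int)[205:230,183:212];e=e[...,2]-e[...,:2].max(2);e[e<25]=0
y,x=np.mgrid[205:230,183:212];print(e.sum(),(e*x).sum()/e.sum(),(e*y).sum()/e.sum())
cv2.imwrite('pics/fin.png',np.hstack([cv2.resize(b[170:270,160:260],(400,400),interpolation=2),cv2.resize(w[150:350,150:350],(400,400),interpolation=2)]))"
```

```text
19.7 [ 0.0976 -0.0316  0.1381] r 0.1026 a 0.313 F [ 0.6 -0.1  0.5] op 0.07010811778936456 q [-0.   -0.87  2.22 -0.    1.19  1.61]
[-0.015  0.022 -1.   ]
[([285, 172, 10, 18, 145], [289.4, 180.5]), ([212, 175, 15, 15, 113], [219.1, 181.7]), ([232, 184, 30, 42, 1012], [247.1, 204.7])]
(array([0.52323105, 0.05525628, 0.25130175]), [np.float64(0.0), np.float64(0.0)]) [ 0.09853993 -0.02404749  0.05466821]
ws (array([0.52285831, 0.05569368, 0.25096408]), [np.float64(0.6), np.float64(0.6)]) [ 0.09802511 -0.0236273   0.05461646]
0 [[[287.8, 188.1], [290.5, 171.5]], [[223.2, 186.7], [213.8, 177.2]], [[250.2, 197.1], [247.8, 216.9]]]
0.012 [[[288.4, 184.2], [291.1, 167.5]], [[221.0, 184.5], [211.5, 174.9]], [[249.7, 201.2], [247.0, 223.0]]]
684 193.1418128654971 215.8450292397661
```

View pics/fin.png

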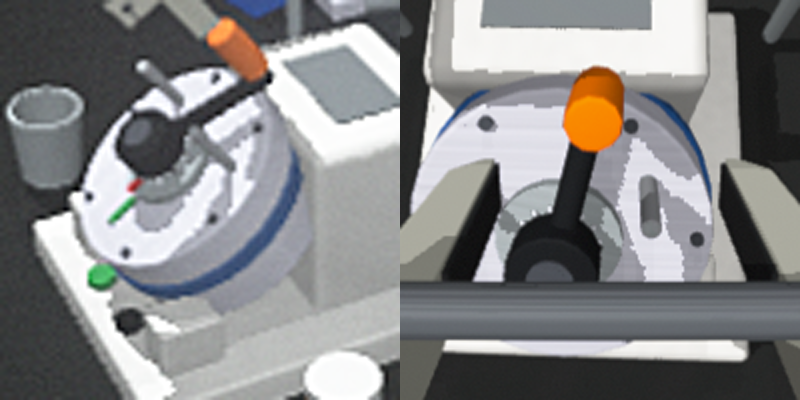

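```bash
python3 -c "
from h import *
order.close_job();rep()"
```

```text
the job is handed in; nothing more can be done
the job is handed in; nothing more can be done
```

I tightened the clamp screw to its stop and handed the job in with the lever let go and down in its serrations. `order.close_job()` gave no verdict, so the result below rests on my own checks.

**What I did**
- The moves cannot tilt the tool. I pushed the arm past its reach limit until the tool leaned 35°, then turned it and went in below the lamp bar to take the grip.
- First stroke was clockwise to about 0.73 rad. Then I lifted the lever, swung it back three serrations, let it drop in and turned on until it stalled.
- I lifted it once more and went back one serration. It first rode on the tooth tops without turning the screw. With the fingers opened as a loose fork it dropped in, and I pushed again to test the screw.

**Last checks**
- **Screw:** about 16 N at the grip, with the lever far from its pin, did not turn it. The red mark shifted only about 0.1 px under load, and friction alone needs 3.5 N.
- **Red and green marks:** they look lined up in the last side view. My angle from pixels is only good to about 0.1 rad, coarser than the 0.08 rad tolerance. The push test is the stronger evidence.
- **Lever:** its grip sits 54.7 mm out along the screw axis. At the start it measured about 55.6 mm by the same method, so it is fully down, at about 0.24 rad right.
- **Robot:** it stood clear of everything, with wrist force under 1 N, at about 19.7 s.
- **Bystanders:** I steered clear of the jar, cup and brush but did not measure their positions at the end.

**What disagreed:** the lever gave about 0.12 rad under load and sprang back, more than the stated play of 0.05. I took this as softness in the serrations. The second lift jammed briefly at about 30 N because the lever was still under side load. It came free when I backed off.

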